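# Restock the sauce caddy at the toast stall

## Robot

A 6-joint arm with a two-finger parallel gripper is mounted at the origin on the work surface. World frame = base frame: x ahead of the robot, y to its left, z up, the work surface at z = 0. Lengths are in m, angles in degrees, forces in N, time in s.
With the tool pointing down it reaches from about 0.3 to 0.85 m from the base axis. Payload 4.2 kg.
Tool frame: the origin (TCP) lies midway between the tips of the shut fingers; the grasp point (between the pads) lies 19 mm behind it (r.hold_point_z is the distance from the TCP to the grasp point, in m); z points along the fingers, y is the direction in which the jaws open and shut (so a half turn about z gives the same grasp; the last joint's range is limited). The gripper opens to 91 mm and grips with 3 to 60 N. Pads are 32 mm wide; open, the fingers measure 118 mm over their backs; the gripper's body (76 mm by 178 mm) begins 60 mm behind the grasp point.
Start: joints at [-70.703, 18.312, 89.639, -0, 72.044, -1.146], TCP at [0.201, -0.539, 0.214] pointing down, gripper open.
Joint ranges: [-177.97, 177.97], [-48.28, 115.42], [12.27, 149.76], [-77.06, 257.06], [2.81, 150.46], [-146.56, 146.56]. Speed limits (degrees/s): [147.25, 147.25, 180, 180, 180, 180].

## Interface

Orientations are given as [roll, pitch, yaw] about the fixed x, y, z axes, in that order (R = Rz(yaw) Ry(pitch) Rx(roll)).
In Python, from workcell import r gives the robot as it stands. The module is installed in compiled form; this text tells all that it offers.
- The arm moves only by the shell command python3 -m creep 'ROWS' [OPENING]. ROWS is JSON, a list of rows, each a list of 6 numbers: the shift along the world's x, y, z in mm, then the turn, a rotation vector about the world's x, y, z in degrees. In form: [[tx, ty, tz, wx, wy, wz], ...]. A call has 1 to 8 rows; each row shifts and turns the commanded pose from where the row before left it; what a row does not reach is not made up. A row lasts 1/10 s, in which the tool goes at most 50 mm and 8.59 degrees, less where a joint would pass 70% of its speed; a pose out of reach is approached as far as the arm can. A call is refused whole if a number of a shift passes 50 or a number of a turn 8.59, either way. A call with a gripper value outside its range is refused whole. OPENING is the finger opening in mm, from 0 to 91.2, set as the call begins (- or left out, the last holds). The fingers move at their own pace and stop on an object; the grip force is fixed at half the most. Time passes only in rows, so rows that do not move let the fingers close. It gives the time, the measured TCP pose, the force and the opening at its end, in the units of the state.
- r.get_obs(): the state, without advancing time (a new reading comes with each control period).
- r.read_camera(name): name is "scene" or "top" or "wrist"; returns a dict with "frame" (420x560x3 uint8, red, green, blue), "mtx" (3x3 intrinsics, pixels), "k1" (the pictures are not rectified: a ray, as slopes to the right and down, at radius r is drawn at 1 + k1 r^2 times it, then the intrinsics apply), "rvec" (rotation vector, rad) and "tvec" (3), from world to camera coordinates, as OpenCV has them; the wrist camera has in their place "T_tool_cam" (4x4, takes a point from camera to tool coordinates, whose origin is the TCP and whose axes are the flange's). Camera axes: x right, y down, z forward; pixel columns grow to the right and rows downward; lengths in m; the calibration is good to about 2 mm. A picture is of the moment at which its call begins: read the wrist's pose just before it. There is no depth.
- r.close_job(): hands the job in, once; it reports no verdict.
Trained networks look in the newest picture that a camera, given by its name, has taken for a name from the list of things; names that differ only in an ending like _2 or _b are one class to them, and where a whole thing is asked for, a point or a joint stands for the part that bears it (a point fixed in the world has none). Each returns a list of dicts, best first, with "p" (0 to 1); they miss things now and then, are a little off and sometimes report something else, mostly with a low value. They report only what shows in the picture. A call takes as long as a camera call. They do not tell look-alikes from the thing itself.
- r.find_in(camera, name): "extent" ([left, top, right, bottom] as shares, 0 to 1, of the picture: columns of its width, rows of its height, round what is visible of it).
- r.place_of(camera, name): "xy" ([column, row] as shares, 0 to 1, of the picture: columns of its width, rows of its height: a listed point, or the origin of a listed thing).
The state is a dict: "time_s": time; "joints": joint angles; "joint_velocities": joint speeds; "tau": joint torques, N m; "position": TCP position; "ee_rot": TCP orientation; "contact_force": force on the tool from outside, world axes, zero at the start; "ft_torque": the same for the moment, N m; "opening": finger opening in m.
Only numpy, scipy, OpenCV 4.12 (cv2) and the standard library are available. Lean on these libraries where they do the work, as an engineer would, in place of code of your own. Each camera call takes 0.05 s, during which the arm holds its last target. There are 200 camera calls.

## Task

Restock the white sauce caddy, tall things at the back first: stand the red squeeze bottle in the back bay with the red clip and the yellow one in the back bay with the yellow clip, and only when both stand there and are released, stand the short jam jar in the wide front bay. Set all three down upright on the caddy's floor without dropping or toppling them, and leave the steel crock, the shaker and the bowl where they are.

Things in the scene. Friction and masses are not known exactly. Their poses are not given: they have to be found in the camera images.
- caddy: white open caddy fixed to the counter, 184 (x) by 176 (y) mm, walls 4 mm, floor 6 mm; origin: centre of its underside. +x points to its back (away from the robot, within 25 degrees), z up. Two back bays at y +43 and -43 mm, one wide front bay. Wall tops above the counter: back panel 60 mm, walls round and between the back bays 40 mm, front bay's front and sides 35 mm
- red_bay (a point): floor centre of the back bay (82 by 82 mm inside) with the red clip, 6 mm above the counter; axes as the caddy's. The clip, 56 mm long, 10 mm thick, top at 67 mm, sits on the back panel; left or right bay varies
- yellow_bay (a point): floor centre of the other back bay (82 by 82 mm inside), with the same clip in yellow, 6 mm above the counter; axes as the caddy's
- jar_bay (a point): floor centre of the wide front bay, 90 (x) by 168 (y) mm inside, 6 mm above the counter, 90 mm in front of the line of the back bays' centres; axes as the caddy's
- red_bottle: red squeeze bottle with white collar and red nozzle, upright on the counter: straight round body 56 mm across up to 116 mm high, narrow nozzle above, 165 mm tall in all, about 0.2 to 0.45 kg; origin: centre of its underside, z up its axis
- yellow_bottle: yellow squeeze bottle, same shape and size as the red one; origin: centre of its underside, z up its axis
- jam_jar: short amber jam jar with white lid and paper label, upright on the counter: round, 58 mm across, 85 mm tall, about 0.2 to 0.45 kg; origin: centre of its underside, z up its axis
- crock: bystander: open steel crock, 90 mm across, 110 mm tall, standing loose; origin: centre of its underside
- shaker: bystander: small steel shaker with black top, 44 mm across, 78 mm tall, standing loose; origin: centre of its underside
- bowl: bystander: white bowl, 110 mm across, 45 mm tall, standing loose; origin: centre of its underside
Mind the look-alikes: they are no part of the job. Several things look just like the yellow_bottle: the one meant starts farthest to the robot's left.

How it is judged:
By the outcome, as a careful person would: the job done as asked, in the order asked, and still so for the second after the job is handed in, with the robot touching nothing.
It also fails if it takes over 69 s, if anything falls off the work surface, if the arm or the gripper's body presses on something with over 40 N, if the wrist force passes 120 N, or if a joint passes its speed limit or range.

## Working session

There is one attempt and no reset: what is moved stays moved. The work goes in short steps, Python scripts to look and compute and a shell command to move; the robot and the scene stay as the last step left them, time stands still between calls to the robot, and variables do not carry over. Pictures are saved under pics/ and viewed, about 8 in all and at most 12, crops included, and the job is handed in when it is done.

```bash
mkdir -p pics
cat > h.py <<'E'
import numpy as np, cv2
from workcell import r
def cam(c,name):
    R=cv2.Rodrigues(np.array(c["rvec"],float))[0]; return R,np.array(c["tvec"],float).ravel()
def ray(c,uv):
    K=np.array(c["mtx"]); k=c["k1"]
    d=np.array([(uv[0]-K[0,2])/K[0,0],(uv[1]-K[1,2])/K[1,1]]); s=d.copy()
    for _ in range(30): s=d/(1+k*(s@s))
    R,t=cam(c,0); return -R.T@t, R.T@np.array([s[0],s[1],1])
def onz(c,uv,z):
    o,d=ray(c,uv); return o+d*(z-o[2])/d[2]
def proj(c,P):
    R,t=cam(c,0); p=R@np.array(P,float)+t; s=p[:2]/p[2]; s=s*(1+c["k1"]*(s@s)); K=np.array(c["mtx"])
    return np.array([K[0,0]*s[0]+K[0,2],K[1,1]*s[1]+K[1,2]])
E
python3 - <<'E'
from h import *
np.set_printoptions(precision=4,suppress=True)
o=r.get_obs(); print(o["position"],o["ee_rot"],o["opening"],r.hold_point_z)
for n in ["top","scene"]:
    c=r.read_camera(n); cv2.imwrite(f"pics/{n}0.png",c["frame"][:,:,::-1]); print(n,c["k1"],ray(c,(280,210)))
    for t in ["caddy","red_bay","yellow_bay","jar_bay","red_bottle","yellow_bottle","jam_jar","crock","shaker","bowl"]:
        z=.006 if "bay" in t else 0
        for q in r.place_of(n,t):
            uv=np.array(q["xy"])*[560,420]; print(n,t,round(q["p"],2),uv.round(),onz(c,uv,z)[:2])
E
```

```text
[ 0.2007 -0.5383  0.2131] [-179.8988   -0.003    20.4415] 0.09119355333222968 0.0188
top -0.15302993710177665 (array([ 0.3706, -0.0606,  1.3939]), array([ 0.1144,  0.0157, -0.9934]))
top caddy 0.72 [202. 213.] [0.5201 0.1715]
top jar_bay 0.86 [196. 227.] [0.4841 0.1846]
top red_bottle 0.86 [293. 238.] [ 0.4561 -0.075 ]
top yellow_bottle 0.91 [404. 215.] [ 0.5202 -0.3726]
top yellow_bottle 0.67 [370. 250.] [ 0.4248 -0.2807]
top yellow_bottle 0.59 [395. 306.] [ 0.2776 -0.3472]
top yellow_bottle 0.57 [406. 273.] [ 0.3643 -0.376 ]
top jam_jar 0.8 [321. 187.] [ 0.5931 -0.1495]
top crock 0.83 [280. 126.] [ 0.7627 -0.037 ]
top crock 0.58 [318. 188.] [ 0.5919 -0.1391]
top shaker 0.84 [391. 173.] [ 0.6343 -0.3389]
top bowl 0.63 [344. 133.] [ 0.744  -0.2108]
top bowl 0.63 [370. 250.] [ 0.4253 -0.2789]
scene -0.09759500245003658 (array([1.4661, 0.1027, 0.6137]), array([-0.8519, -0.1369, -0.5058]))
scene caddy 0.81 [373. 238.] [0.5122 0.1737]
scene jar_bay 0.91 [379. 226.] [0.4682 0.1877]
scene red_bottle 0.94 [272. 214.] [ 0.4573 -0.0802]
scene yellow_bottle 0.89 [175. 186.] [ 0.3661 -0.375 ]
scene yellow_bottle 0.88 [159. 214.] [ 0.5188 -0.3608]
scene yellow_bottle 0.87 [195. 173.] [ 0.2727 -0.3482]
scene yellow_bottle 0.76 [203. 204.] [ 0.4433 -0.2676]
scene yellow_bottle 0.31 [232. 242.] [ 0.6007 -0.1456]
scene jam_jar 0.67 [235. 243.] [ 0.6027 -0.1396]
scene jam_jar 0.26 [372. 237.] [0.5118 0.1712]
scene crock 0.96 [264. 295.] [ 0.7666 -0.0376]
scene shaker 0.77 [155. 240.] [ 0.6302 -0.3225]
scene shaker 0.67 [370. 239.] [0.52   0.1668]
scene shaker 0.34 [182. 273.] [ 0.7348 -0.2195]
scene bowl 0.56 [184. 276.] [ 0.7422 -0.2126]
```

View pics/top0.png

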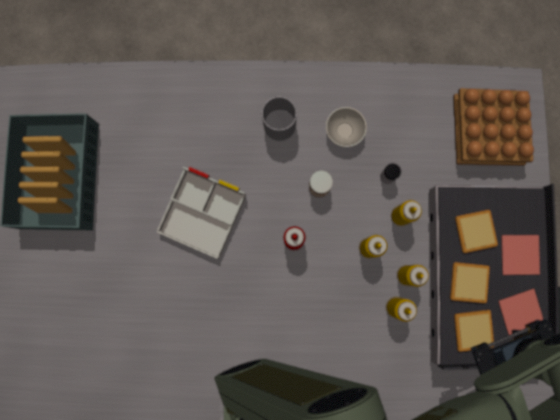

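View pics/scene0.png

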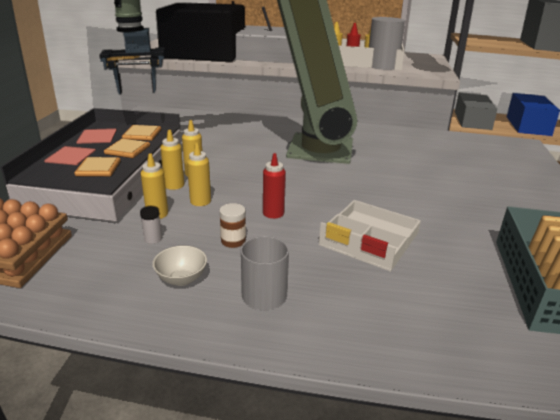

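The top view shows the caddy at about (200,213), with the red clip on the back-left and the yellow on the back-right. The red bottle is at (293,238) and the jar at (320,185). The four yellow look-alikes sit between columns 370 and 410. The leftmost for the robot (greatest y) is the one at (373,247).

```bash
cat > m.py <<'E'
from h import *
from scipy.optimize import least_squares
np.set_printoptions(precision=4,suppress=True)
C={n:r.read_camera(n) for n in ["top","scene"]}
a=np.linspace(0,2*np.pi,24)
def rings(xy,spec): return np.array([[xy[0]+R*np.cos(t),xy[1]+R*np.sin(t),z] for R,z in spec for t in a])
bot=[(.028,0),(.028,.116),(.003,.165)]; jar=[(.029,0),(.029,.085)]
def bb(c,P): u=np.array([proj(c,p) for p in P]); return np.r_[u.min(0),u.max(0)]
def fit(name,spec,x0):
    B={}
    for n in C:
        best=min(r.find_in(n,name),key=lambda q:np.abs(np.array(q["extent"])*[560,420]*2-0 if 0 else (np.array(q["extent"])*[560,420,560,420]-bb(C[n],rings(x0,spec)))).sum())
        B[n]=np.array(best["extent"])*[560,420,560,420]
    for use in (["top"],["scene"],["top","scene"]):
        s=least_squares(lambda x:np.concatenate([bb(C[n],rings(x,spec))-B[n] for n in use]),x0,loss="soft_l1")
        print(name,use,s.x,s.fun.round(1))
    return s.x
def hsv(c): return cv2.cvtColor(c["frame"],cv2.COLOR_RGB2HSV)
E
python3 - <<'E'
from m import *
P={}
P['red']=fit("red_bottle",bot,[.456,-.078]); P['yel']=fit("yellow_bottle",bot,[.432,-.272]); P['jar']=fit("jam_jar",jar,[.595,-.145])
fit("crock",[(.045,0),(.045,.11)],[.765,-.037])
fit("bowl",[(.03,0),(.055,.045)],[.74,-.21])
c=C["top"];H=hsv(c)
m={'red':((H[...,0]<8)|(H[...,0]>172))&(H[...,1]>150)&(H[...,2]>60),'yellow':(abs(H[...,0].astype(int)-25)<8)&(H[...,1]>140)&(H[...,2]>80)}
G={}
for k in m:
    w=m[k].copy(); w[:,:185]=0; w[:,245:]=0; w[:160]=0; w[200:]=0
    v,u=np.nonzero(w); G[k]=np.array([u.mean(),v.mean()]); print(k,G[k],len(u),onz(c,G[k],.067))
# caddy: white mask fit by rotated rectangle and clips
w=((H[...,1]<60)&(H[...,2]>120)); w[:,:150]=0;w[:,250:]=0;w[:160]=0;w[265:]=0
w=cv2.morphologyEx(w.astype(np.uint8),cv2.MORPH_OPEN,np.ones((2,2)))|0
print(w.sum())
def pts(p):
    x,y,t=p; R=np.array([[np.cos(t),-np.sin(t)],[np.sin(t),np.cos(t)]])
    return lambda q:np.r_[R@np.array(q[:2])+[x,y],q[2]]
Q=[(sx*.092,sy*.088,z) for sx,z in((1,.06),(-1,.035),(1,0),(-1,0)) for sy in(1,-1)]
def cost(p):
    T=pts(p); u=np.array([proj(c,T(q)) for q in Q],np.float32); h=cv2.convexHull(u)
    im=np.zeros((420*4,560*4),np.uint8); cv2.fillConvexPoly(im,(h*4).astype(np.int32),1)
    W=cv2.resize(w2,None,fx=4,fy=4,interpolation=0)
    return (im^W).sum()/16+10*np.sum((proj(c,T((.09,.043,.064)))-G['red'])**2)+10*np.sum((proj(c,T((.09,-.043,.064)))-G['yellow'])**2)
w2=w|m['red']*0
w2=cv2.morphologyEx(w2,cv2.MORPH_CLOSE,np.ones((7,7)))
from scipy.optimize import minimize
s=minimize(cost,[.52,.172,-.4],method="Nelder-Mead",options=dict(initial_simplex=[[.52,.172,-.4],[.53,.172,-.4],[.52,.182,-.4],[.52,.172,-.5]]))
print(s.x,np.degrees(s.x[2]),s.fun); T=pts(s.x)
for k,q in dict(red=(.0,.043,.006),yel=(0,-.043,.006),jar=(0,0,.006)).items():
    pass
img=cv2.resize(c["frame"][150:310,140:440,::-1],None,fx=2.66,fy=2.66,interpolation=cv2.INTER_CUBIC)
d=lambda u:tuple(int(x) for x in (np.array(u)-[139.5,149.5])*2.66)
def pl(L,col,close=True): cv2.polylines(img,[np.array([d(proj(c,p)) for p in L])],close,col,1)
pl([T(q) for q in [(.092,.088,.06),(.092,-.088,.06),(-.092,-.088,.035),(-.092,.088,.035)]],(255,0,255))
pl([T(q) for q in [(.088,.084,.006),(.088,-.084,.006),(-.088,-.084,.006),(-.088,.084,.006)]],(255,255,0))
for k,sp in dict(red=bot,yel=bot,jar=jar).items():
    for R,z in sp: pl(rings(P[k],[(R,z)]),(0,255,0))
cv2.imwrite("pics/ov.png",img)
E
```

```text
red_bottle ['top'] [ 0.452  -0.0782] [-1.4 -0.9  1.4  1.1]
red_bottle ['scene'] [ 0.4457 -0.0751] [-0.2 -0.8  0.2  0.6]
red_bottle ['top', 'scene'] [ 0.4504 -0.0754] [-2.6 -0.3  0.3  1.7 -0.6 -0.1 -0.3  1.5]
yellow_bottle ['top'] [ 0.4255 -0.2786] [-0.5 -1.   0.4  1.2]
yellow_bottle ['scene'] [ 0.4355 -0.274 ] [-1.7 -1.2  2.2  0.6]
yellow_bottle ['top', 'scene'] [ 0.4277 -0.2782] [-0.6 -1.9  0.3  0.3 -2.3 -2.5  1.6 -1. ]
jam_jar ['top'] [ 0.5967 -0.1489] [ 2.   2.  -1.6 -2.6]
jam_jar ['scene'] [ 0.5877 -0.1431] [ 0.4 -4.  -0.4  1.7]
jam_jar ['top', 'scene'] [ 0.592  -0.1434] [-0.   3.8 -3.7 -0.9 -0.3 -3.1 -1.   2.7]
crock ['top'] [ 0.7639 -0.0391] [ 1.2  0.8 -1.2 -0.8]
crock ['scene'] [ 0.7643 -0.0362] [ 0.5 -0.5 -0.5  0.5]
crock ['top', 'scene'] [ 0.764  -0.0368] [ 0.3  0.7 -2.  -0.9  0.2 -0.6 -0.9  0.3]
bowl ['top'] [ 0.746  -0.2138] [ 0.4  1.9 -0.4 -1.7]
bowl ['scene'] [ 0.7448 -0.2167] [-2.2 -1.5  2.4  0.7]
bowl ['top', 'scene'] [ 0.7453 -0.2142] [ 0.5  2.2 -0.2 -1.4 -1.2 -1.2  3.4  1. ]
red [197.9178 172.4384] 73 [0.6195 0.1735 0.067 ]
yellow [228.0581 185.1395] 86 [0.5867 0.0945 0.067 ]
3322Traceback (most recent call last):
  File "<stdin>", line 26, in <module>
cv2.error: OpenCV(4.12.0) /io/opencv/modules/imgproc/src/morph.simd.hpp:756: error: (-213:The function/feature is not implemented) Unsupported data type (=4) in function 'getMorphologyRowFilter'
```

Run:
```python
from m import *
from scipy.optimize import minimize
P=dict(red=[.4504,-.0765],yel=[.4277,-.2775],jar=[.5935,-.1455])
c=C["top"];H=hsv(c)
G=dict(red=np.array([197.92,172.44]),yellow=np.array([228.06,185.14]))
w=((H[...,1]<60)&(H[...,2]>120)).astype(np.uint8); w[:,:150]=0;w[:,250:]=0;w[:160]=0;w[265:]=0
w=cv2.morphologyEx(cv2.morphologyEx(w,cv2.MORPH_OPEN,np.ones((2,2))),cv2.MORPH_CLOSE,np.ones((9,9)))
W=cv2.resize(w,None,fx=4,fy=4,interpolation=0)
def pts(p):
    x,y,t=p; R=np.array([[np.cos(t),-np.sin(t)],[np.sin(t),np.cos(t)]])
    return lambda q:np.r_[R@np.array(q[:2])+[x,y],q[2]]
Q=[(sx*.092,sy*.088,z) for sx,z in((1,.06),(-1,.035),(1,0),(-1,0)) for sy in(1,-1)]
def cost(p):
    T=pts(p); u=np.array([proj(c,T(q)) for q in Q],np.float32); h=cv2.convexHull(u)
    im=np.zeros((420*4,560*4),np.uint8); cv2.fillConvexPoly(im,((h+.5)*4).astype(np.int32),1)
    return (im^W).sum()/16+10*np.sum((proj(c,T((.09,.043,.064)))-G['red'])**2)+10*np.sum((proj(c,T((.09,-.043,.064)))-G['yellow'])**2)
s=minimize(cost,[.52,.172,-.4],method="Nelder-Mead",options=dict(initial_simplex=[[.52,.172,-.4],[.53,.172,-.4],[.52,.182,-.4],[.52,.172,-.5]]))
print(s.x,np.degrees(s.x[2]),s.fun,W.sum()/16); T=pts(s.x)
for o in(.045,.046): print("bays red/yel/jar",T((o,.043,0)),T((o,-.043,0)),T((o-.09,0,0)))
for k in ("jar_bay","red_bay","yellow_bay"): print(k,[(q["p"],onz(C[n],np.array(q["xy"])*[560,420],.006)) for n in C for q in r.place_of(n,k)[:1]])
def draw(c,x0,y0,w,h,f):
    img=cv2.resize(c["frame"][y0:y0+h,x0:x0+w,::-1],None,fx=f,fy=f,interpolation=cv2.INTER_CUBIC)
    d=lambda u:tuple(int(x) for x in (np.array(u)-[x0-.5,y0-.5])*f)
    pl=lambda L,col:cv2.polylines(img,[np.array([d(proj(c,p)) for p in L])],True,col,1)
    pl([T(q) for q in [(.092,.088,.06),(.092,-.088,.06)]],(255,0,255))
    pl([T(q) for q in [(.0,.088,.04),(.0,-.088,.04)]],(255,0,255))
    pl([T(q) for q in [(-.092,-.088,.035),(-.092,.088,.035)]],(255,0,255))
    pl([T(q) for q in [(.088,.084,.006),(.088,-.084,.006),(-.088,-.084,.006),(-.088,.084,.006)]],(255,255,0))
    for k,sp in dict(red=bot,yel=bot,jar=jar).items():
        for R,z in sp: pl(rings(P[k],[(R,z)]),(0,255,0))
    return img
cv2.imwrite("pics/ov.png",np.vstack([draw(C["top"],150,155,280,110,2.8),draw(C["scene"],150,145,280,105,2.8)]))
```

```text
[ 0.517   0.17   -0.3947] -22.6171716175842 949.6097965846656 4060.0
bays red/yel/jar [0.5751 0.1924 0.    ] [0.542 0.113 0.   ] [0.4755 0.1873 0.    ]
bays red/yel/jar [0.576 0.192 0.   ] [0.5429 0.1126 0.    ] [0.4764 0.1869 0.    ]
jar_bay [(0.69, array([0.4784, 0.1916, 0.006 ])), (0.83, array([0.4778, 0.1816, 0.006 ]))]
red_bay [(0.62, array([ 0.768 , -0.0348,  0.006 ]))]
yellow_bay [(0.54, array([ 0.4246, -0.2817,  0.006 ])), (0.29, array([ 0.4502, -0.0866,  0.006 ]))]
```

View pics/ov.png

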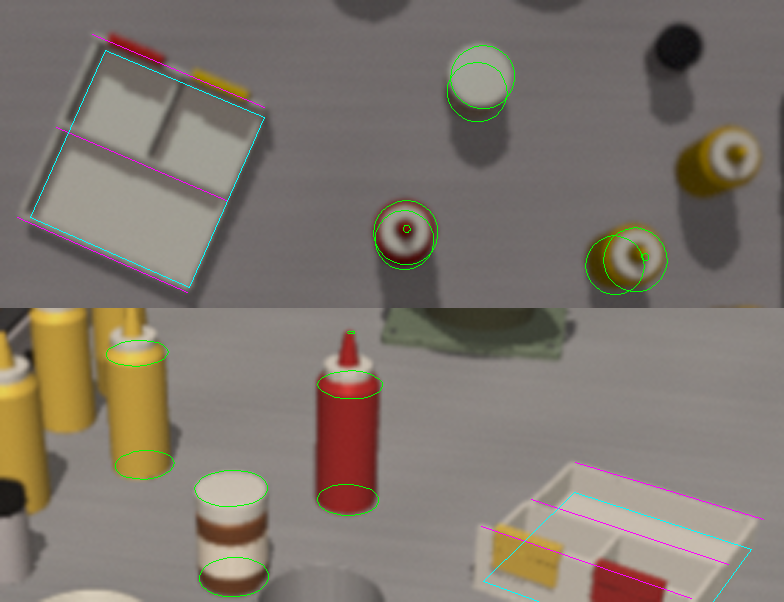

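Overlay: the red, yellow and jar outlines fit well. The caddy fit sits about 4 px left and 3 px high, so I'll shift it by roughly (-3,-4) mm. I'm starting with the red bottle and hovering above it first.

```bash
python3 -m creep '[[21,38,0,0,0,3.9],[21,38,0,0,0,3.9],[21,38,0,0,0,3.9],[21,38,0,0,0,3.9],[21,38,0,0,0,3.9],[21,38,0,0,0,3.9]]' 91
python3 -m creep '[[21,38,0,0,0,3.9],[21,39,0,0,0,3.9],[21,39,0,0,0,3.9],[21,39,0,0,0,3.9],[21,39,0,0,0,3.9],[19,39,0,0,0,4],[0,0,0,0,0,0]]'
python3 - <<'E'
from h import *
np.set_printoptions(precision=4,suppress=True)
o=r.get_obs(); print(o["position"],o["ee_rot"],o["joints"],o["time_s"])
c=r.read_camera("wrist"); print(c["T_tool_cam"]); cv2.imwrite("pics/w1.png",c["frame"][:,:,::-1])
E
```

```text
time_s: 2.7
position: [0.3274, -0.3093, 0.2142]
ee_rot: [180.0, -0.0, 44.0]
contact_force: [0.7, -0.3, 0.0]
opening: 0.0907
time_s: 3.4
position: [0.4527, -0.0739, 0.2141]
ee_rot: [180.0, -0.1, 67.7]
contact_force: [-0.1, -0.6, 0.2]
opening: 0.0909
[ 0.4527 -0.0739  0.2141] [179.9546  -0.1128  67.7288] [-10.7883   7.7378 103.8629   0.1092  68.3324  11.4426] 3.4
[[ 0.0007 -0.9587 -0.2844  0.0801]
 [ 1.      0.0006  0.0004  0.0006]
 [-0.0002 -0.2844  0.9587 -0.1712]
 [ 0.      0.      0.      1.    ]]
```

View pics/w1.png

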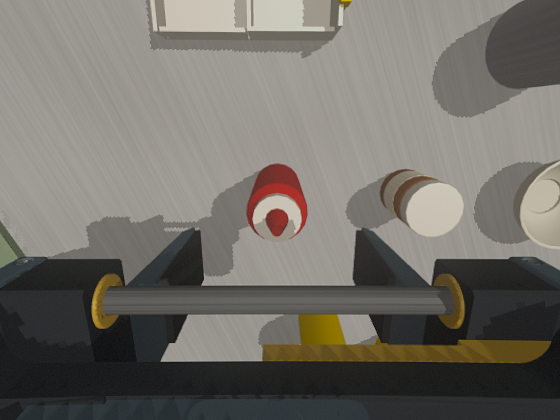

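The wrist view shows the red bottle centred between the jaws at (277,205), the jar at (425,203), and the caddy's -y side at the top with corners near (152,40) and (333,38). I'll refine all of them from this view.

```bash
cat >> h.py <<'E'
from scipy.spatial.transform import Rotation as Ro
def wrist():
    o=r.get_obs(); c=r.read_camera("wrist"); T=np.eye(4)
    T[:3,:3]=Ro.from_euler("xyz",o["ee_rot"],degrees=True).as_matrix(); T[:3,3]=o["position"]
    I=np.linalg.inv(T@np.array(c["T_tool_cam"])); c=dict(c); c["rvec"]=Ro.from_matrix(I[:3,:3]).as_rotvec(); c["tvec"]=I[:3,3]; return c
E
sed -i 's/^C={.*/C={"wrist":wrist()}/; s/for use in .*/for use in [list(C)]:/' m.py
python3 - <<'E'
from m import *
c=C["wrist"]
fit("red_bottle",bot,[.452,-.075]); fit("jam_jar",jar,[.593,-.145])
H=hsv(c); m=((H[...,0]<8)|(H[...,0]>172))&(H[...,1]>150)&(H[...,2]>60); m[:,:240]=0;m[:,310:]=0
v,u=np.nonzero(m); print("mask bb",u.min(),v.min(),u.max(),v.max(),"model",bb(c,rings([.452,-.0755],bot)))
print("edge 35/40",onz(c,(152,32),.035),onz(c,(338,30),.04),"bottom",onz(c,(152,40),0),onz(c,(333,38),0))
t=-.3947
for x,y in [(.514,.166),(.517,.170)]:
  for q in [(-.092,-.088,.035),(-.092,-.088,0),(.092,-.088,.06),(.092,-.088,0),(0,-.088,.04)]:
    print(q,proj(c,[x+np.cos(t)*q[0]-np.sin(t)*q[1],y+np.sin(t)*q[0]+np.cos(t)*q[1],q[2]]).round())
cv2.imwrite("pics/w1c.png",cv2.resize(c["frame"][0:60,130:370,::-1],None,fx=3.3,fy=3.3))
E
```

```text
red_bottle ['wrist'] [ 0.45   -0.0772] [ 0.3 -1.1 -0.3  0.7]
jam_jar ['wrist'] [ 0.5948 -0.147 ] [-2.  -0.3  1.   0.4]
mask bb 248 162 307 232 model [246.3141 158.2598 308.0954 235.2518]
edge 35/40 [0.3963 0.1182 0.035 ] [0.5679 0.0487 0.04  ] bottom [0.3837 0.1234 0.    ] [0.5701 0.0494 0.    ]
(-0.092, -0.088, 0.035) [150.  30.]
(-0.092, -0.088, 0) [163.  39.]
(0.092, -0.088, 0.06) [339.  25.]
(0.092, -0.088, 0) [329.  40.]
(0, -0.088, 0.04) [242.  30.]
(-0.092, -0.088, 0.035) [151.  25.]
(-0.092, -0.088, 0) [163.  34.]
(0.092, -0.088, 0.06) [341.  19.]
(0.092, -0.088, 0) [330.  35.]
(0, -0.088, 0.04) [243.  25.]
```

View pics/w1c.png

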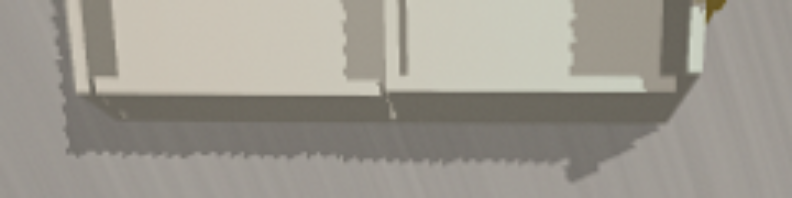

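Caddy centre is now about (0.518, 0.167). That puts the red bay at (0.576, 0.189), yellow at (0.543, 0.110) and the jar bay at (0.476, 0.184). Grasping the red bottle high on its body so the nozzle clears the gripper.

```bash
python3 -m creep '[[-2,-3,-15,0,0,0],[0,0,-25,0,0,0],[0,0,-25,0,0,0],[0,0,-25,0,0,0],[0,0,-20,0,0,0],[0,0,-14,0,0,0],[0,0,0,0,0,0]]'
python3 -m creep '[[0,0,0,0,0,0],[0,0,0,0,0,0],[0,0,0,0,0,0],[0,0,0,0,0,0],[0,0,0,0,0,0],[0,0,0,0,0,0],[0,0,0,0,0,0]]' 40
python3 -m creep '[[0,0,6,0,0,0],[0,0,14,0,0,0],[0,0,20,0,0,0],[0,0,20,0,0,0],[0,0,20,0,0,0],[0,0,12,0,0,0]]'
```

```text
time_s: 4.3
position: [0.4468, -0.082, 0.0884]
ee_rot: [-179.8, 0.1, 67.2]
contact_force: [-0.4, 0.3, 0.6]
opening: 0.0911
time_s: 5.0
position: [0.449, -0.0808, 0.0904]
ee_rot: [180.0, -0.0, 67.4]
contact_force: [-1.2, -0.9, 4.8]
opening: 0.0555
time_s: 5.6
position: [0.4489, -0.0807, 0.1829]
ee_rot: [180.0, -0.0, 67.3]
contact_force: [0.6, -0.7, -4.2]
opening: 0.0554
```

```bash
python3 -m creep '[[4,10,2,0,0,0],[8,18,3,0,0,0],[11,24,0,0,0,0],[11,24,0,0,0,0],[11,24,0,0,0,0],[11,24,0,0,0,0],[11,24,0,0,0,0],[11,24,0,0,0,0]]'
python3 -m creep '[[11,24,0,0,0,0],[13,27,0,0,0,0],[11,22,0,0,0,0],[8,14,0,0,0,0],[4,7,0,0,0,0],[0,0,0,0,0,0],[0,0,0,0,0,0],[0,0,0,0,0,0]]'
python3 - <<'E'
from m import *
for n in ("scene","top"): C[n]=r.read_camera(n)
c=C.pop("wrist"); 
a_=C["scene"]["frame"][130:290,220:440,::-1]; b=C["top"]["frame"][150:270,140:300,::-1]
cv2.imwrite("pics/p1.png",np.hstack([cv2.resize(a_,(440,320)),cv2.resize(b,(360,320))]))
E
```

```text
time_s: 6.4
position: [0.5263, 0.093, 0.1854]
ee_rot: [-179.8, 0.1, 67.4]
contact_force: [0.2, -0.5, -4.0]
opening: 0.0556
time_s: 7.2
position: [0.5733, 0.1842, 0.187]
ee_rot: [-180.0, 0.0, 67.3]
contact_force: [0.4, -0.4, -4.4]
opening: 0.0556
```

View pics/p1.png

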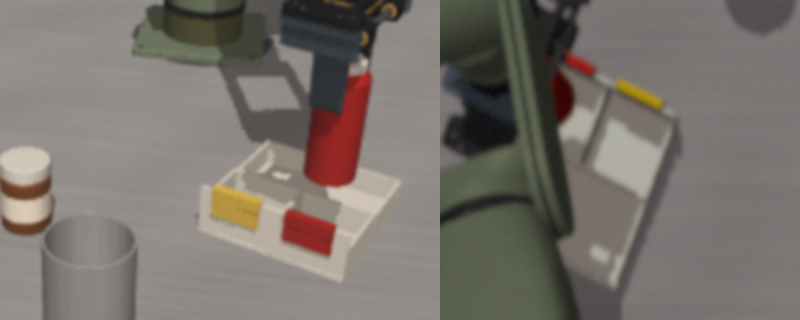

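The red bottle hangs over its bay with the clip at (310,230). I'll check the base position numerically.

Run:
```python
from m import *
c=r.read_camera("scene"); H=hsv(c); m=((H[...,0]<8)|(H[...,0]>172))&(H[...,1]>150)&(H[...,2]>60); m[226:]=0;m[:,350:][:0]=0;m[:150]=0
m[:, :360]=0; m[:,420:]=0
for v in range(170,224,6):
    u=np.nonzero(m[v])[0]; print(v,u.min() if len(u) else 0,u.max() if len(u) else 0,end="; ")
print(bb(c,rings([.576,.189],[(.028,.0966),(.028,.2126)])), [bb(c,rings([.576,.189],[(.028,z)])) for z in(.0966,.15,.2126)])
```

```text
170 394 405; 176 393 403; 182 392 402; 188 377 401; 194 376 400; 200 375 399; 206 374 398; 212 373 397; 218 375 396; [372.245  162.2617 407.0196 223.9564] [array([372.245 , 210.4374, 398.4337, 223.9564]), array([375.3787, 188.9362, 402.2975, 201.7593]), array([379.2106, 162.2617, 407.0196, 174.1202])]
```

```bash
python3 -m creep '[[0,0,-10,0,0,0],[0,0,-18,0,0,0],[0,0,-18,0,0,0],[0,0,-16,0,0,0],[0,0,-12,0,0,0],[0,0,-7,0,0,0],[0,0,-3,0,0,0],[0,0,0,0,0,0]]'
python3 -m creep '[[0,0,-2,0,0,0],[0,0,-2,0,0,0],[0,0,0,0,0,0],[0,0,0,0,0,0]]'
```

```text
time_s: 8.25
position: [0.5739, 0.1852, 0.1029]
ee_rot: [180.0, 0.0, 67.3]
contact_force: [0.2, -0.1, -3.8]
opening: 0.0555
time_s: 8.65
position: [0.5739, 0.1852, 0.0992]
ee_rot: [180.0, -0.0, 67.3]
contact_force: [0.0, 0.1, -4.3]
opening: 0.0554
```

Expected touchdown is near z = 0.0964, so I'll feel for contact.

```bash
python3 -m creep '[[0,0,-1,0,0,0],[0,0,-1,0,0,0],[0,0,0,0,0,0]]'
python3 -m creep '[[0,0,-1,0,0,0],[0,0,-0.5,0,0,0],[0,0,0,0,0,0]]'
```

```text
time_s: 8.95
position: [0.5737, 0.1851, 0.0968]
ee_rot: [-180.0, 0.0, 67.3]
contact_force: [0.1, -0.4, -4.1]
opening: 0.0554
time_s: 9.25
position: [0.574, 0.1853, 0.0965]
ee_rot: [180.0, -0.0, 67.3]
contact_force: [-2.8, -0.2, 4.0]
opening: 0.0552
```

```bash
python3 -m creep '[[0,0,0,0,0,0],[0,0,0,0,0,0],[0,0,0,0,0,0],[0,0,0,0,0,0],[0,0,0,0,0,0]]' 91
python3 -m creep '[[0,0,5,0,0,0],[0,0,15,0,0,0],[0,0,30,0,0,0],[0,0,35,0,0,0],[0,0,35,0,0,0],[0,0,20,0,0,0]]'
python3 -m creep '[[-6,-20,0,0,0,0],[-12,-38,0,0,0,0],[-14,-45,0,0,0,0],[-14,-45,0,0,0,0],[-14,-45,0,0,0,0],[-14,-45,0,0,0,0],[-14,-45,0,0,0,0],[-14,-45,0,0,0,0]]'
python3 -m creep '[[-14,-45,0,0,0,0],[-12,-40,0,0,0,0],[-10,-30,0,0,0,0],[-6,-20,0,0,0,0],[0,0,0,0,0,0],[0,0,0,0,0,0],[0,0,0,0,0,0]]'
python3 - <<'E'
from m import *
print(r.get_obs()["position"]); c=C["wrist"]
for q in r.find_in("wrist","yellow_bottle"): print(q)
fit("yellow_bottle",bot,[.430,-.278])
C["top"]=r.read_camera("top"); C["scene"]=r.read_camera("scene"); w=C.pop("wrist")
fit("red_bottle",[(R,z+.006) for R,z in bot],[.576,.189])
P=C["scene"]["frame"][130:290,300:440,::-1]
cv2.imwrite("pics/w2.png",np.hstack([c["frame"][:,:,::-1],np.vstack([cv2.resize(P,(236,270)),cv2.resize(C["top"]["frame"][150:270,150:270,::-1],(236,150))])]))
E
```

```text
time_s: 9.75
position: [0.5739, 0.1852, 0.0954]
ee_rot: [180.0, -0.0, 67.3]
contact_force: [-0.1, -0.8, -0.0]
opening: 0.0902
time_s: 10.35
position: [0.5749, 0.1855, 0.2392]
ee_rot: [179.8, -0.2, 67.3]
contact_force: [-0.9, 0.1, 0.2]
opening: 0.0909
time_s: 11.15
position: [0.4693, -0.1449, 0.2344]
ee_rot: [-179.9, 0.0, 67.3]
contact_force: [0.2, -1.0, -0.6]
opening: 0.0908
time_s: 11.85
position: [0.4294, -0.2769, 0.235]
ee_rot: [-179.9, -0.0, 67.4]
contact_force: [-0.5, 0.2, -0.0]
opening: 0.0916
[ 0.4297 -0.2768  0.2352]
{'extent': [0.4475, 0.3745, 0.5546, 0.5457], 'p': 0.93}
{'extent': [0.4091, 0.5793, 0.5027, 0.8179], 'p': 0.9}
{'extent': [0.6139, 0.4579, 0.7632, 0.6438], 'p': 0.64}
{'extent': [0.3207, 0.5929, 0.3838, 0.8069], 'p': 0.61}
yellow_bottle ['wrist'] [ 0.4321 -0.2791] [ 1.2  0.2 -1.2 -0.2]
red_bottle ['top', 'scene'] [0.571  0.1884] [-1.1 -1.   0.8  4.4 -0.6 -2.   0.4 13.2]
```

View pics/w2.png

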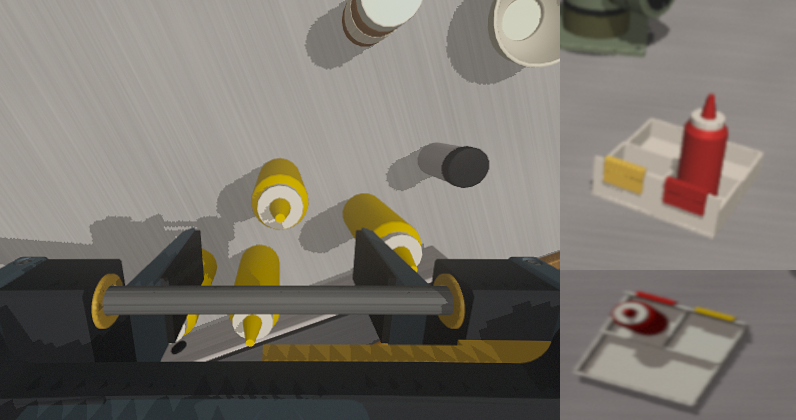

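The red bottle stands upright in the red bay. The wrist view shows the target yellow bottle at (280,190), fitted to (0.432,-0.279), with its neighbours clear of the finger paths. Grasping it.

```bash
python3 -m creep '[[2,-2,-15,0,0,0],[0,0,-30,0,0,0],[0,0,-30,0,0,0],[0,0,-30,0,0,0],[0,0,-23,0,0,0],[0,0,-12,0,0,0],[0,0,-5,0,0,0],[0,0,0,0,0,0]]'
python3 -m creep '[[0,0,0,0,0,0],[0,0,0,0,0,0],[0,0,0,0,0,0],[0,0,0,0,0,0],[0,0,0,0,0,0],[0,0,0,0,0,0],[0,0,0,0,0,0]]' 40
python3 -m creep '[[0,0,6,0,0,0],[0,0,14,0,0,0],[0,0,20,0,0,0],[0,0,20,0,0,0],[0,0,20,0,0,0],[0,0,15,0,0,0],[0,0,0,0,0,0]]'
```

```text
time_s: 13.0
position: [0.4321, -0.2799, 0.0906]
ee_rot: [180.0, 0.0, 67.3]
contact_force: [-0.1, -0.6, 0.6]
opening: 0.0911
time_s: 13.7
position: [0.4316, -0.2797, 0.0908]
ee_rot: [-180.0, 0.0, 67.3]
contact_force: [-1.4, 1.2, 4.1]
opening: 0.0553
time_s: 14.4
position: [0.433, -0.2805, 0.1871]
ee_rot: [179.7, 0.0, 67.3]
contact_force: [-0.2, -0.3, -2.5]
opening: 0.0554
```

```bash
python3 -m creep '[[3,8,0,0,0,0],[5,18,0,0,0,0],[8,28,0,0,0,0],[8,28,0,0,0,0],[8,28,0,0,0,0],[8,28,0,0,0,0],[8,28,0,0,0,0],[8,28,0,0,0,0]]'
python3 -m creep '[[8,28,0,0,0,0],[8,28,0,0,0,0],[8,28,0,0,0,0],[8,28,0,0,0,0],[8,28,0,0,0,0],[7,26,0,0,0,0],[4,18,0,0,0,0],[3,13,0,0,0,0]]'
python3 -m creep '[[0,0,0,0,0,0],[0,0,0,0,0,0]]'
python3 - <<'E'
from m import *
p=r.get_obs()["position"]; c=r.read_camera("scene"); H=hsv(c); m=(abs(H[...,0].astype(int)-25)<8)&(H[...,1]>140)&(H[...,2]>80); m[:, :300]=0;m[:,420:]=0
for v in range(180,236,6):
    u=np.nonzero(m[v])[0]; print(v,u.min() if len(u) else 0,u.max() if len(u) else 0,end="; ")
b=p[2]-.0905; print(p,[bb(c,rings([.543,.110],[(.028,z)])) for z in(b,b+.05,b+.116)])
cv2.imwrite("pics/p2.png",cv2.resize(c["frame"][120:280,280:440,::-1],(600,600)))
E
```

```text
time_s: 15.2
position: [0.4871, -0.0838, 0.1838]
ee_rot: [-179.8, 0.0, 67.3]
contact_force: [1.1, -0.5, -3.0]
opening: 0.0551
time_s: 16.0
position: [0.5409, 0.113, 0.1837]
ee_rot: [-179.8, 0.1, 67.4]
contact_force: [-0.3, -0.6, -3.9]
opening: 0.0553
time_s: 16.2
position: [0.5412, 0.1108, 0.1847]
ee_rot: [-179.9, 0.1, 67.4]
contact_force: [0.6, -0.5, -3.7]
opening: 0.0557
180 340 364; 186 340 363; 192 339 363; 198 339 362; 204 338 361; 210 343 358; 216 0 0; 222 0 0; 228 327 345; 234 327 348; [0.5413 0.1105 0.1849] [array([336.6394, 200.3085, 361.743 , 212.8498]), array([338.5891, 180.707 , 364.3136, 192.615 ]), array([341.2624, 153.3917, 367.8475, 164.3212])]
```

View pics/p2.png

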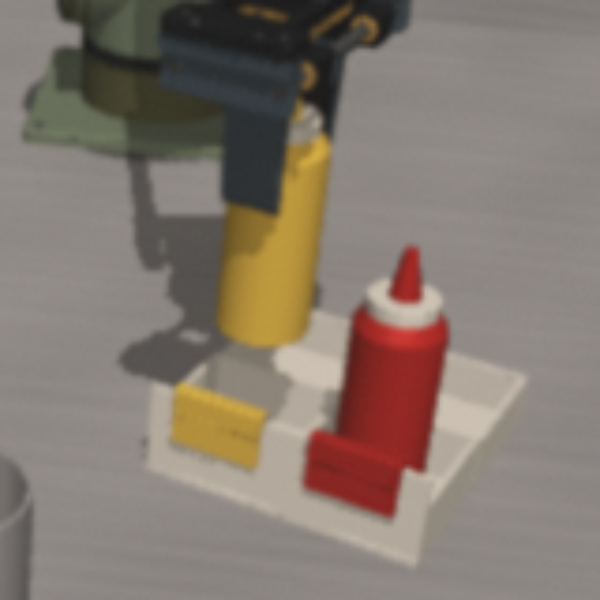

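The yellow bottle hangs over its bay and agrees with the projection. The red one stands upright beside it. Lowering.

```bash
python3 -m creep '[[1,0,-10,0,0,0],[0,0,-18,0,0,0],[0,0,-18,0,0,0],[0,0,-16,0,0,0],[0,0,-12,0,0,0],[0,0,-7,0,0,0],[0,0,-3,0,0,0],[0,0,0,0,0,0]]'
python3 -m creep '[[0,0,-1,0,0,0],[0,0,-1,0,0,0],[0,0,0,0,0,0]]'
```

```text
time_s: 17.1
position: [0.5429, 0.1111, 0.1014]
ee_rot: [180.0, 0.0, 67.3]
contact_force: [-0.0, -0.2, -3.9]
opening: 0.0552
time_s: 17.4
position: [0.543, 0.1113, 0.0998]
ee_rot: [180.0, -0.0, 67.3]
contact_force: [-0.3, -0.3, -3.6]
opening: 0.0551
```

```bash
python3 -m creep '[[0,0,-1,0,0,0],[0,0,-1,0,0,0],[0,0,0,0,0,0]]'
python3 -m creep '[[0,0,-1,0,0,0],[0,0,-0.5,0,0,0],[0,0,0,0,0,0]]'
```

```text
time_s: 17.7
position: [0.5427, 0.1112, 0.0974]
ee_rot: [-180.0, 0.0, 67.3]
contact_force: [-0.4, -0.1, -3.2]
opening: 0.0555
time_s: 18.0
position: [0.543, 0.1113, 0.0967]
ee_rot: [180.0, -0.0, 67.3]
contact_force: [-1.9, -0.0, 3.9]
opening: 0.0555
```

Contact felt. Releasing, then over to the jar while turning 90° so the jaws line up with the wide bay.

```bash
python3 -m creep '[[0,0,0,0,0,0],[0,0,0,0,0,0],[0,0,0,0,0,0],[0,0,0,0,0,0],[0,0,0,0,0,0]]' 91
python3 -m creep '[[0,0,5,0,0,0],[0,0,15,0,0,0],[0,0,30,0,0,0],[0,0,35,0,0,0],[0,0,35,0,0,0],[0,0,20,0,0,0],[0,0,0,0,0,0]]'
python3 -m creep '[[2,-10,0,0,0,4],[4,-20,0,0,0,7],[5,-25,0,0,0,8],[5,-25,0,0,0,8],[5,-25,0,0,0,8],[5,-25,0,0,0,8],[5,-25,0,0,0,8],[5,-25,0,0,0,8]]'
python3 -m creep '[[5,-25,-5,0,0,8],[5,-25,-10,0,0,8],[4,-20,-10,0,0,8],[2,-8,-10,0,0,7],[0,0,0,0,0,0],[0,0,0,0,0,0],[0,0,0,0,0,0]]'
python3 - <<'E'
from m import *
o=r.get_obs();print(o["position"],o["joints"]); c=C["wrist"]
for k in ("jam_jar",): print(r.find_in("wrist",k))
fit("jam_jar",jar,[.595,-.147])
C["top"]=r.read_camera("top"); C["scene"]=r.read_camera("scene")
cv2.imwrite("pics/w3.png",np.hstack([c["frame"][:,:,::-1],np.vstack([cv2.resize(C["scene"]["frame"][130:290,300:440,::-1],(236,270)),cv2.resize(C["top"]["frame"][150:270,150:270,::-1],(236,150))])]))
E
```

```text
time_s: 18.5
position: [0.5429, 0.1112, 0.0959]
ee_rot: [180.0, 0.0, 67.3]
contact_force: [-0.0, -0.4, 0.0]
opening: 0.0905
time_s: 19.2
position: [0.5447, 0.1116, 0.2398]
ee_rot: [179.6, -0.2, 67.3]
contact_force: [0.1, 0.6, 0.2]
opening: 0.0909
time_s: 20.0
position: [0.5782, -0.0697, 0.2344]
ee_rot: [-179.9, -0.1, 126.7]
contact_force: [-0.1, -0.1, 0.1]
opening: 0.0911
time_s: 20.7
position: [0.5948, -0.1461, 0.2012]
ee_rot: [180.0, 0.0, 157.3]
contact_force: [-0.3, 0.4, -0.6]
opening: 0.0911
[ 0.5949 -0.1462  0.2014] [-14.8865  22.1318  85.6614   0.0165  72.1699 -82.2008]
[{'extent': [0.4509, 0.3843, 0.5495, 0.5431], 'p': 0.89}]
jam_jar ['wrist'] [ 0.5956 -0.1444] [-2.4 -2.1  2.4  1.6]
```

View pics/w3.png

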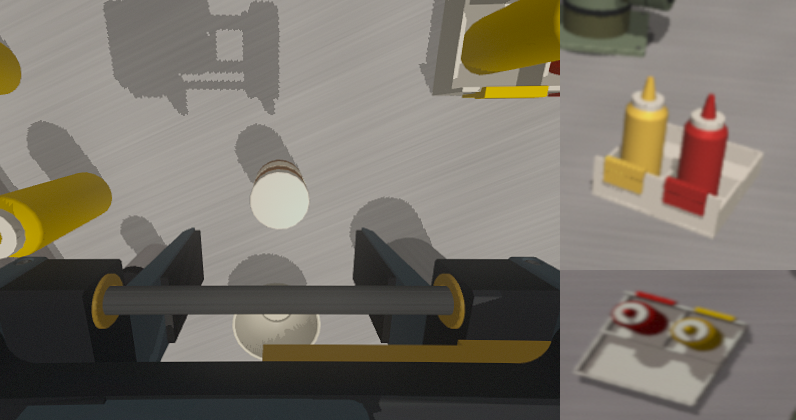

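Both bottles stand upright and released in their bays. The jar is centred between the jaws at (280,195). Grasping it.

```bash
python3 -m creep '[[0.5,1,-18,0,0,0],[0,0,-32,0,0,0],[0,0,-32,0,0,0],[0,0,-32,0,0,0],[0,0,-25,0,0,0],[0,0,-16,0,0,0],[0,0,-8,0,0,0],[0,0,0,0,0,0]]'
python3 -m creep '[[0,0,0,0,0,0],[0,0,0,0,0,0],[0,0,0,0,0,0],[0,0,0,0,0,0],[0,0,0,0,0,0],[0,0,0,0,0,0],[0,0,0,0,0,0]]' 40
python3 -m creep '[[0,0,6,0,0,0],[0,0,14,0,0,0],[0,0,20,0,0,0],[0,0,20,0,0,0],[0,0,15,0,0,0],[0,0,5,0,0,0],[0,0,0,0,0,0]]'
```

```text
time_s: 21.75
position: [0.5949, -0.1455, 0.0372]
ee_rot: [-180.0, -0.1, 157.3]
contact_force: [0.8, 0.1, 0.4]
opening: 0.0908
time_s: 22.45
position: [0.5957, -0.1458, 0.0385]
ee_rot: [180.0, 0.0, 157.3]
contact_force: [-1.0, 0.3, 4.4]
opening: 0.0576
time_s: 23.15
position: [0.5956, -0.1459, 0.119]
ee_rot: [180.0, 0.1, 157.3]
contact_force: [0.1, 0.2, -2.0]
opening: 0.0576
```

```bash
python3 -m creep '[[-10,9,2,0,0,0],[-18,17,2,0,0,0],[-24,23,0,0,0,0],[-24,23,0,0,0,0],[-24,23,0,0,0,0],[-24,23,0,0,0,0],[-22,18,0,0,0,0],[-10,10,0,0,0,0]]'
python3 -m creep '[[3,12,0,0,0,0],[4,22,0,0,0,0],[5,28,0,0,0,0],[5,28,0,0,0,0],[5,28,0,0,0,0],[5,28,0,0,0,0],[4,22,0,0,0,0],[3,18,0,0,0,0]]'
python3 -m creep '[[0,0,0,0,0,0],[0,0,0,0,0,0],[0,0,0,0,0,0]]'
python3 - <<'E'
from m import *
c=C["wrist"]; print(r.get_obs()["position"])
s=r.read_camera("scene"); t=r.read_camera("top")
cv2.imwrite("pics/w4.png",np.hstack([c["frame"][:,:,::-1],np.vstack([cv2.resize(s["frame"][130:290,300:440,::-1],(236,270)),cv2.resize(t["frame"][150:270,150:270,::-1],(236,150))])]))
x,y,tt=.518,.167,-.3947
for q in [(-.092,.088,.035),(-.092,-.088,.035),(0,.088,.04),(0,-.088,.04)]: print(q,proj(c,[x+np.cos(tt)*q[0]-np.sin(tt)*q[1],y+np.sin(tt)*q[0]+np.cos(tt)*q[1],q[2]]).round())
E
```

```text
time_s: 23.95
position: [0.4355, 0.0016, 0.1211]
ee_rot: [-179.9, -0.2, 157.4]
contact_force: [0.1, 0.2, -2.2]
opening: 0.0572
time_s: 24.75
position: [0.475, 0.1883, 0.1217]
ee_rot: [179.9, 0.1, 157.4]
contact_force: [0.3, 0.0, -1.9]
opening: 0.0576
time_s: 25.05
position: [0.4735, 0.1856, 0.1217]
ee_rot: [-180.0, -0.0, 157.3]
contact_force: [-0.4, -0.3, -3.0]
opening: 0.0576
[0.4734 0.1855 0.1218]
(-0.092, 0.088, 0.035) [385. 160.]
(-0.092, -0.088, 0.035) [172. 160.]
(0, 0.088, 0.04) [376. 264.]
(0, -0.088, 0.04) [180. 264.]
```

View pics/w4.png

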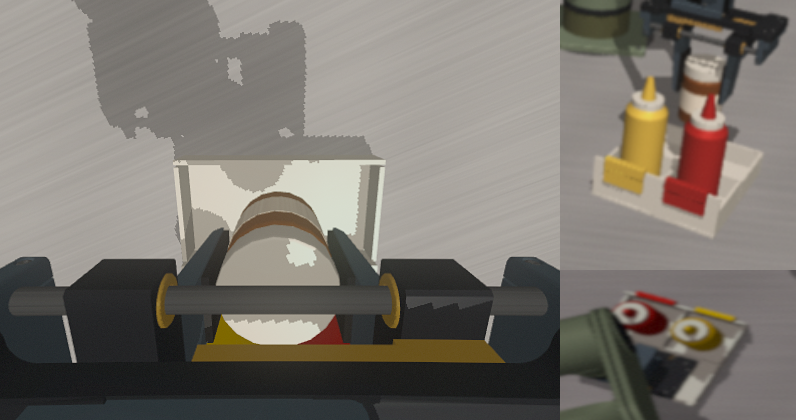

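The jar is above the middle of the front bay. The front corners at (175,162) and (384,161) match the model. Lowering.

```bash
python3 -m creep '[[0,0,-8,0,0,0],[0,0,-15,0,0,0],[0,0,-16,0,0,0],[0,0,-14,0,0,0],[0,0,-10,0,0,0],[0,0,-6,0,0,0],[0,0,-3,0,0,0],[0,0,0,0,0,0]]'
python3 -m creep '[[0,0,-1,0,0,0],[0,0,-1,0,0,0],[0,0,0,0,0,0]]'
```

```text
time_s: 26.0
position: [0.4734, 0.1862, 0.0499]
ee_rot: [180.0, -0.0, 157.3]
contact_force: [0.5, -0.1, -2.3]
opening: 0.0576
time_s: 26.3
position: [0.4735, 0.1863, 0.0482]
ee_rot: [180.0, 0.0, 157.3]
contact_force: [1.3, 0.5, -2.9]
opening: 0.0572
```

```bash
python3 -m creep '[[0,0,-1,0,0,0],[0,0,-0.5,0,0,0],[0,0,0,0,0,0]]'
```

```text
time_s: 26.6
position: [0.4733, 0.1862, 0.0464]
ee_rot: [180.0, -0.0, 157.3]
contact_force: [-0.2, 0.8, -2.4]
opening: 0.0575
```

```bash
python3 -m creep '[[0,0,-1,0,0,0],[0,0,-0.5,0,0,0],[0,0,0,0,0,0]]'; python3 -m creep '[[0,0,-0.5,0,0,0],[0,0,0,0,0,0]]'
```

```text
time_s: 26.9
position: [0.4733, 0.1862, 0.0449]
ee_rot: [-180.0, -0.0, 157.3]
contact_force: [0.4, 0.4, -2.3]
opening: 0.0575
time_s: 27.1
position: [0.4734, 0.1862, 0.0445]
ee_rot: [180.0, 0.0, 157.3]
contact_force: [-0.4, 0.1, -1.5]
opening: 0.0574
```

```bash
python3 -m creep '[[0,0,-0.5,0,0,0],[0,0,-0.5,0,0,0],[0,0,0,0,0,0]]'
```

```text
time_s: 27.4
position: [0.4734, 0.1862, 0.0445]
ee_rot: [180.0, 0.0, 157.3]
contact_force: [-2.4, -0.5, 7.1]
opening: 0.0571
```

Contact. Releasing, lifting straight up and backing away.

```bash
python3 -m creep '[[0,0,0,0,0,0],[0,0,0,0,0,0],[0,0,0,0,0,0],[0,0,0,0,0,0],[0,0,0,0,0,0]]' 91
python3 -m creep '[[0,0,5,0,0,0],[0,0,15,0,0,0],[0,0,30,0,0,0],[0,0,35,0,0,0],[0,0,35,0,0,0],[0,0,30,0,0,0],[0,0,20,0,0,0],[0,0,0,0,0,0]]'
python3 -m creep '[[-8,-20,0,0,0,0],[-8,-30,0,0,0,0],[-8,-40,0,0,0,0],[-8,-40,0,0,0,0],[-8,-40,0,0,0,0],[-8,-30,0,0,0,0],[0,0,0,0,0,0],[0,0,0,0,0,0]]'
python3 - <<'E'
from m import *
C.clear(); C["top"]=r.read_camera("top"); C["scene"]=r.read_camera("scene"); o=r.get_obs(); print(o["time_s"],o["position"],o["contact_force"])
up=lambda s:[(R,z+.006) for R,z in s]
fit("red_bottle",up(bot),[.576,.189]); fit("jam_jar",up(jar),[.473,.186]); fit("yellow_bottle",up(bot),[.543,.11])
fit("crock",[(.045,0),(.045,.11)],[.765,-.037]); fit("bowl",[(.03,0),(.055,.045)],[.745,-.214]); fit("shaker",[(.022,0),(.022,.078)],[.632,-.33])
cv2.imwrite("pics/end.png",np.hstack([cv2.resize(C["scene"]["frame"][110:310,120:440,::-1],(480,300)),cv2.resize(C["top"]["frame"][150:270,150:270,::-1],(300,300))]))
E
```

```text
time_s: 27.9
position: [0.4733, 0.1862, 0.0433]
ee_rot: [-180.0, -0.0, 157.3]
contact_force: [-0.6, -1.0, 0.4]
opening: 0.0906
time_s: 28.7
position: [0.475, 0.1868, 0.2168]
ee_rot: [179.7, 0.3, 157.3]
contact_force: [0.2, -0.4, -0.2]
opening: 0.0909
time_s: 29.5
position: [0.4248, -0.014, 0.2127]
ee_rot: [180.0, -0.1, 157.2]
contact_force: [-0.4, 0.5, 0.5]
opening: 0.0917
29.65 [ 0.4254 -0.0129  0.213 ] [-0.6529 -0.472   0.831 ]
red_bottle ['top', 'scene'] [0.5682 0.1905] [-1.4  0.2 -0.9  4.6 -0.7  2.1 -1.7 11.2]
jam_jar ['top', 'scene'] [0.4704 0.1845] [ 0.  -0.5  0.9  1.6 -0.5 -0.7  8.8 12.2]
yellow_bottle ['top', 'scene'] [0.5391 0.1141] [-1.2 -1.   0.7  3.6 -1.9 -3.9  0.8  9.6]
crock ['top', 'scene'] [ 0.7638 -0.0372] [-0.8  0.8  0.6 -0.9  1.4 -2.5 -1.8  1.5]
bowl ['top', 'scene'] [ 0.7459 -0.2125] [-0.5  1.7  0.4 -0.6 -2.3 -1.1  1.6  1.4]
shaker ['top', 'scene'] [ 0.6288 -0.3309] [-0.2 -1.  -1.6  0.5 -1.9 -0.3  0.  -1.8]
```

View pics/end.png

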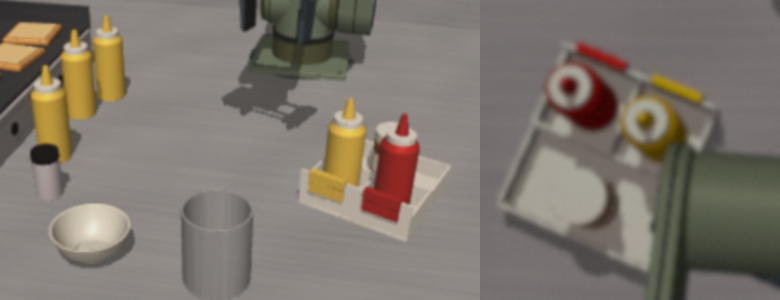

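All three stand upright in their bays, the bystanders haven't moved, and the gripper is clear. Handing in.

```bash
python3 -c "
from workcell import r
print(r.close_job())"
```

```text
the job is handed in; nothing more can be done
None
```

The caddy is restocked and the job was handed in at about 29.7 s of the 69 s allowed. I put the red bottle in the red-clip bay first. The yellow bottle followed in the yellow-clip bay, using the one that started farthest to the robot's left. The jam jar went into the front bay last, once both bottles stood released. I lowered each one until the wrist felt the floor at the expected height, then let go and lifted straight up.

**Final pictures:** all three stand upright, and the gripper is open and clear with almost no force on it. The crock, bowl and shaker measure within about 3 mm of where they first did.

**Checks that disagreed:** the final position fits for the three placed items differ by 3 to 8 mm from where the gripper set them down. The caddy walls and the other items hide their lower parts from the scene camera, leaving 9 to 12 pixel errors on those edges. I trusted the gripper readings and the pictures. My first fit of the caddy was also a few millimetres off, and I corrected it with the wrist camera before placing anything.

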